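Roll the fresh filter cartridge into the V-cradle

TASK

With your fingertips, gently roll the fresh blue-capped cartridge by its side along the bench and into the V-cradle, then push it along the V until its end meets the steel end plate. It must roll, not be dragged, lifted or carried; leave the spent orange-capped cartridge and everything else on the bench where they are, and move clear at the end.

Things in the scene. Friction and masses are not known exactly. Their poses are not given: they have to be found in the camera images.
- cartridge: the fresh purifier cartridge: rigid white cylinder lying on its side, blue cap at each end, green label on one side. 60 mm in diameter over its whole length of 190 mm, flat ends, smooth, about 0.55 kg. Origin at its centre, 30 mm above the bench. x is its long axis, at the start pointing away from the robot; y and z turn as it rolls. It rolls when pushed and soon stops by itself when left
- cradle: the V-cradle, one aluminium piece fixed to the bench, 250 mm long, 137 mm wide, alike on both sides. Origin under its middle; x along the V to the end plate, y across to the left, z up. A 15 degree ramp climbs from the bench at 68 mm off the middle line to a lip 13 mm high at 20 mm off it; from there the dark V falls at 30 degrees to its bottom, 1.5 mm above the bench. The near end (-x) is open
- seat (a point): where the cartridge's centre lies when it is fully home: in the V, on both flanks, its far end on the end plate; 36 mm above the bench, 25 mm towards the end plate from the cradle's middle. Axes as the cradle's
- plate (a point): centre of the near face of the dark steel end plate that stands upright across the far end of the V, 95 mm beyond the seat along x, 36 mm above the bench. The plate is 76 mm wide and 68 mm high, with low brackets 27 mm deep behind it; x points from the V into the plate
- spent: the spent cartridge: same size and weight, but orange caps and a tan body, lying loose on the bench on the other side of the cradle; origin at its centre, x its long axis. It rolls if touched: leave it alone
- flask: stoppered glass conical flask, 150 mm tall, 86 mm wide at the foot; origin at the centre of its underside, z up. A bystander.
- wash: white wash bottle with a red cap and spout, 72 mm across, 200 mm tall; origin at the centre of its underside, z up. A bystander.
- reagent: amber reagent bottle with a black cap, 64 mm across, 150 mm tall; origin at the centre of its underside, z up. A bystander.
- beaker: glass beaker, 68 mm across, 95 mm tall; origin at the centre of its underside, z up. A bystander.
- spanner: steel spanner, 170 mm long, lying flat on the bench; origin under its middle, x along it. A bystander.
- tape: flat yellow roll of sealing tape, 56 mm across, 13 mm thick, lying on the bench; origin at the centre of its underside. A bystander.
There are look-alikes about, which are no part of the job. Leave any red or yellow look-alike of the cartridge alone.

How it is judged:
By the outcome, as a careful person would: the job done as asked, in the order asked, and still so for the second after the job is handed in, with the robot touching nothing.
It also fails if it takes over 56 s, if anything falls off the work surface, if the arm or the gripper's body presses on something with over 40 N, if the wrist force passes 120 N, or if a joint passes its speed limit or range.

ROBOT

A 7-joint arm with a two-finger parallel gripper is mounted at the origin on the work surface. World frame = base frame: x ahead of the robot, y to its left, z up, the work surface at z = 0. Lengths are in m, angles in rad, forces in N, time in s.
With the tool pointing down it reaches from about 0.35 to 0.9 m from the base axis. Payload 8.1 kg.
Tool frame: the origin (TCP) lies at the very end of the fingers, on their centre line; the grasp point (between the pads) lies 19 mm behind it; z points along the fingers, y is the direction in which the jaws open and shut (so a half turn about z gives the same grasp; the last joint's range is limited). The gripper opens to 85 mm and grips with 20 to 120 N. Pads are 22 mm wide; open, the fingers measure 114 mm over their backs; the gripper's body (76 mm by 85 mm) begins 54 mm behind the grasp point. The pads swing forward as they close: fully open they stand 13 mm farther back than shut.
Start: joints at [-1.384, 0.434, 0.025, 1.573, -0.012, 1.134, -0.075], TCP at [0.179, 0.599, 0.231] pointing down, gripper open.
Joint ranges: [-2.62, 2.62], [-0.44, 2.09], [-1.27, 1.32], [0.08, 2.57], [-1.32, 4.46], [0.12, 2], [-2.74, 2.74]. Speed limits (rad/s): [2.22, 2.22, 3.01, 3.01, 3.14, 3.14, 3.14].

INTERFACE

Orientations are given as a unit quaternion [w, x, y, z].
In Python, from station import * gives the robot as it stands.
- The arm moves only by the tool servo_tool, never from a script. Its argument "targets" is a list of rows, each an object with "dp": the shift along the tool's x, y, z in m, a list of three; "rotation": the turn, a rotation vector about the tool's x, y, z in degrees, a list of three; "grip": the opening, from 0 (shut) to 1 (fully open). A call has 1 to 20 rows; each row is the pose to reach, as a shift and turn from the pose commanded when the call began, along the tool's axes at that moment; what a row does not reach only later rows make up. A row lasts 1/12 s, in which the tool goes at most 41.7 mm and 7.16 degrees, less where a joint would pass 70% of its speed; a pose out of reach is approached as far as the arm can. A call with a gripper value outside its range is refused whole. The fingers move at their own pace and stop on an object; "squeeze" is the grip in N (left out, the last holds). Time passes only in rows, so rows that repeat a pose let the fingers close. It gives the time, the measured TCP pose, the force and the opening at its end, in the units of the state.
- read_state(): the state, without advancing time (a new reading comes with each control period).
- camera(name): name is "side" or "top"; returns a dict with "color" (384x512x3 uint8, blue, green, red), "z_map" (384x512 float32, m along the optical axis (not along the pixel's ray), 0 where there is no reading), "fx", "fy", "cx", "cy" (pixels), "R" (3x3) and "t" (3): a world point X has camera coordinates R X + t. Camera axes: x right, y down, z forward; pixel columns grow to the right and rows downward; lengths in m; the calibration is good to about 2 mm. A picture is of the moment at which its call begins.
- finish_job(): hands the job in, once; it reports no verdict.
The state is a dict: "time": time; "joint_pos": joint angles; "joint_vel": joint speeds; "tau": joint torques, N m; "position": TCP position; "tcp_rot": TCP orientation; "force": force on the tool from outside, world axes, zero at the start; "moment": the same for the moment, N m; "grip_width": finger opening in m.
Only numpy, scipy, OpenCV 4.12 (cv2) and the standard library are available. Lean on these libraries where they do the work, as an engineer would, in place of code of your own. Each camera call takes 0.05 s, during which the arm holds its last target.

## Working session

There is one attempt and no reset: what is moved stays moved. The work goes in short steps, Python scripts to look and compute and a tool call to move; the robot and the scene stay as the last step left them, time stands still between calls to the robot, and variables do not carry over. Pictures are saved under pics/ and viewed, and the job is handed in when it is done.

Besides the shell and the picture viewer there is one more tool, called after "Request:" as name(argument=value, ...) on one line, values as JSON. servo_tool: Moves the arm, as the interface text tells. Its arguments: {"type":"object","properties":{"targets":{"type":"array","items":{"type":"object","properties":{"dp":{"type":"array","items":{"type":"number"}},"rotation":{"type":"array","items":{"type":"number"}},"grip":{"type":"number"}}}},"squeeze":{"type":"number"}},"required":["targets"]}

```bash
ls; mkdir -p pics
python3 - <<'E'
from station import *
import cv2,pickle
s=read_state();print(s)
for n in("side","top"):
    c=camera(n);cv2.imwrite(f"pics/{n}0.png",c["color"]);pickle.dump(c,open(f"{n}0.pkl","wb"))
    print(n,c["fx"],c["fy"],c["cx"],c["cy"],c["R"],c["t"])
E
```

```text
pics
{'time': 0.0, 'joint_pos': array([-1.38357756,  0.43524482,  0.02497721,  1.57409392, -0.01158533,
        1.1340039 , -0.07504812]), 'joint_vel': array([-0.00156924,  0.00019513,  0.0009413 , -0.00055535,  0.00059762,
       -0.00265219,  0.00113385]), 'tau': array([-4.74498938e-04, -6.70464778e+01,  1.02475259e+00, -3.16212881e+01,
        1.54443411e-02,  1.24875567e-02, -3.47090224e-05]), 'position': array([0.17852845, 0.59843111, 0.23051369]), 'tcp_rot': array([-3.57615284e-05,  1.44410394e-01,  9.89517556e-01, -8.01821030e-04]), 'force': array([0.42386123, 0.01221125, 0.22118424]), 'moment': array([-0.054116  , -0.07291847, -0.00171432]), 'grip_width': 0.08522328035956417}
side 387.38903602834426 387.38903602834426 264.3799560602504 196.43132330800148 [[-0.99689553 -0.07870314 -0.0022643 ]
 [-0.04505076  0.5937503  -0.80338721]
 [ 0.06457353 -0.80079111 -0.59545265]] [0.44432808 0.029462   1.28955474]
top 434.37641521237435 434.37641521237435 248.30392246653733 194.74805317259634 [[ 0.01021569 -0.99988204  0.01146915]
 [-0.99897582 -0.01071069 -0.04396117]
 [ 0.04407883 -0.01100831 -0.9989674 ]] [0.04902338 0.41949248 1.5743773 ]
```

View pics/side0.png

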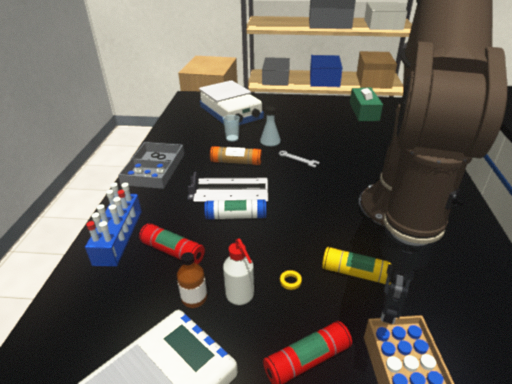

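View pics/top0.png

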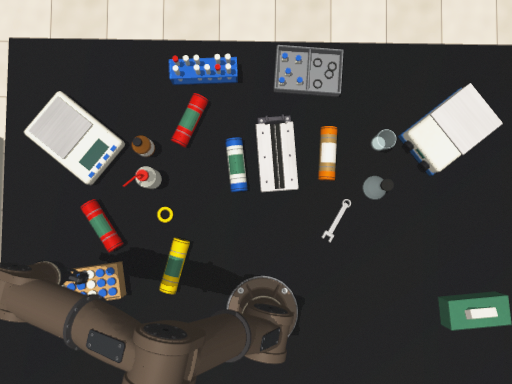

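```bash
cat > h.py <<'E'
import numpy as np,cv2,pickle
def ray(c,uv):
    uv=np.atleast_2d(uv).astype(float)
    d=np.c_[(uv[:,0]-c["cx"])/c["fx"],(uv[:,1]-c["cy"])/c["fy"],np.ones(len(uv))]@c["R"]
    return -c["R"].T@c["t"],d
def plane(c,uv,z):
    o,d=ray(c,uv);return o+d*((z-o[2])/d[:,2])[:,None]
def cloud(c):
    v,u=np.mgrid[:384,:512];z=c["z_map"]
    P=np.stack([(u-c["cx"])/c["fx"]*z,(v-c["cy"])/c["fy"]*z,z],-1)-c["t"]
    P=P@c["R"];P[z==0]=np.nan;return P
def tri(c1,a,c2,b):
    A=[];B=[]
    o1,d1=ray(c1,a);o2,d2=ray(c2,b);d1=d1[0];d2=d2[0]
    s=np.linalg.lstsq(np.c_[d1,-d2],o2-o1,rcond=None)[0]
    p=o1+d1*s[0];q=o2+d2*s[1];return (p+q)/2,np.linalg.norm(p-q)
E
python3 - <<'E'
from h import *
np.set_printoptions(precision=4,suppress=True)
t=pickle.load(open("top0.pkl","rb"));s=pickle.load(open("side0.pkl","rb"))
cv2.imwrite("pics/crop_t.png",cv2.resize(t["color"][90:220,130:400],None,fx=2.9,fy=2.9,interpolation=cv2.INTER_CUBIC))
cv2.imwrite("pics/crop_s.png",cv2.resize(s["color"][130:240,160:330],None,fx=4.5,fy=4.5,interpolation=cv2.INTER_CUBIC))
def blue(c,x0,x1,y0,y1):
    h=cv2.cvtColor(c["color"],cv2.COLOR_BGR2HSV);m=cv2.inRange(h,(100,120,60),(130,255,255))
    k=np.zeros_like(m);k[y0:y1,x0:x1]=m[y0:y1,x0:x1]
    n,l,st,ce=cv2.connectedComponentsWithStats(k);o=[(st[i],ce[i]) for i in range(1,n) if st[i][4]>15];
    for q in o:print(q)
    return o
a=blue(t,215,255,120,210);b=blue(s,195,275,190,230)
for P,name in((cloud(t),"top"),(cloud(s),"side")):
    for nm,box in (("cart",((.3,.8),(-.0,.3))),):pass
    print(name,P[150,200] if name=="top" else P[215,150])
Pt=cloud(t)
# heights profile across rows
for r in (140,150,164,180):
    print(r,[(u,round(float(Pt[r,u,0]),3),round(float(Pt[r,u,1]),3),round(float(Pt[r,u,2]),3)) for u in range(222,345,4)])
E
```

```text
(array([225, 137,  18,  10, 133], dtype=int32), array([233.4586, 141.0752]))
(array([230, 182,  18,  10, 138], dtype=int32), array([238.2971, 186.913 ]))
(array([204, 201,  10,  18, 158], dtype=int32), array([208.3038, 209.6076]))
(array([258, 200,   9,  18, 156], dtype=int32), array([261.8526, 208.5128]))
top [ 0.5822  0.2327 -0.0005]
side [0.8063 0.115  0.002 ]
140 [(222, 0.62, 0.152, -0.0), (226, 0.614, 0.136, 0.036), (230, 0.612, 0.121, 0.052), (234, 0.611, 0.107, 0.059), (238, 0.612, 0.093, 0.053), (242, 0.621, 0.079, -0.001), (246, 0.622, 0.064, -0.002), (250, 0.621, 0.049, 0.005), (254, 0.621, 0.034, 0.002), (258, 0.621, 0.02, 0.004), (262, 0.621, 0.005, 0.004), (266, 0.622, -0.01, 0.003), (270, 0.62, -0.024, 0.015), (274, 0.622, -0.039, 0.003), (278, 0.622, -0.054, 0.004), (282, 0.621, -0.068, 0.012), (286, 0.621, -0.083, 0.012), (290, 0.623, -0.098, 0.001), (294, 0.624, -0.114, -0.002), (298, 0.624, -0.129, -0.004), (302, 0.622, -0.142, 0.007), (306, 0.625, -0.159, -0.008), (310, 0.624, -0.172, 0.003), (314, 0.625, -0.188, -0.003), (318, 0.625, -0.202, -0.002), (322, 0.618, 
[... 2148 characters left out ...]
34), (250, 0.474, 0.048, 0.001), (254, 0.474, 0.033, 0.0), (258, 0.474, 0.018, -0.007), (262, 0.474, 0.004, 0.002), (266, 0.474, -0.011, 0.007), (270, 0.474, -0.025, 0.007), (274, 0.474, -0.04, 0.014), (278, 0.475, -0.055, 0.001), (282, 0.474, -0.069, 0.007), (286, 0.474, -0.084, 0.009), (290, 0.474, -0.098, 0.013), (294, 0.476, -0.114, -0.002), (298, 0.476, -0.129, -0.004), (302, 0.476, -0.143, 0.001), (306, 0.476, -0.159, -0.002), (310, 0.476, -0.173, -0.001), (314, 0.476, -0.187, 0.004), (318, 0.476, -0.202, -0.0), (322, 0.477, -0.218, -0.005), (326, 0.477, -0.232, -0.003), (330, 0.477, -0.246, 0.003), (334, 0.477, -0.262, -0.004), (338, 0.478, -0.277, -0.004), (342, 0.477, -0.29, 0.006)]
```

View pics/crop_t.png

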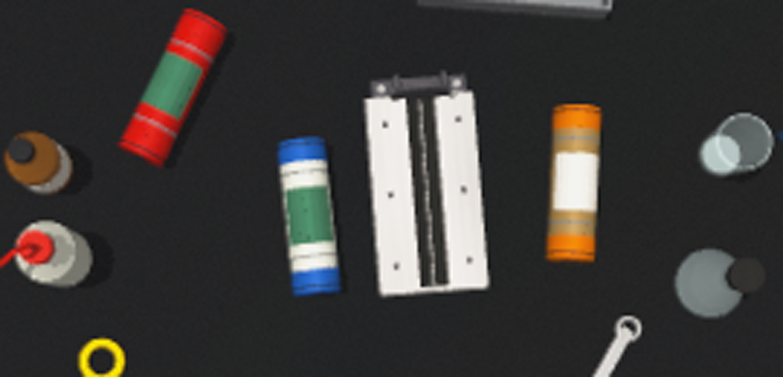

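View pics/crop_s.png

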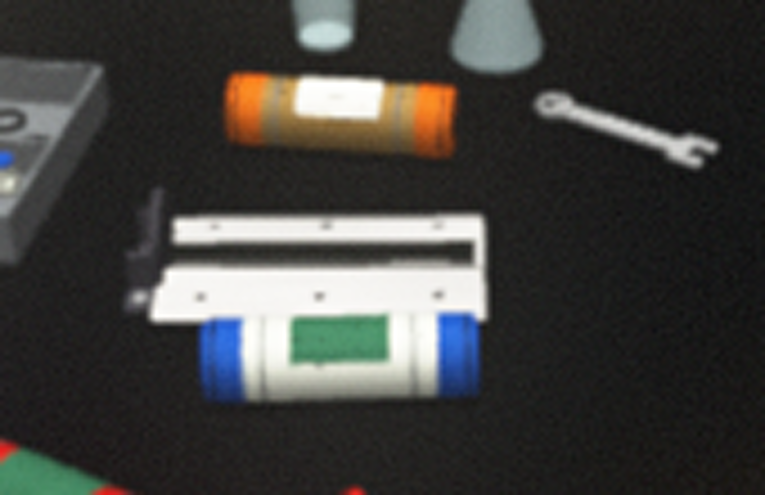

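```bash
cat > meas.py <<'E'
from h import *
np.set_printoptions(precision=4,suppress=True)
def caps(c,box):
    x0,x1,y0,y1=box
    h=cv2.cvtColor(c["color"],cv2.COLOR_BGR2HSV);m=cv2.inRange(h,(100,120,50),(130,255,255))
    k=np.zeros_like(m);k[y0:y1,x0:x1]=m[y0:y1,x0:x1]
    k=cv2.morphologyEx(k,cv2.MORPH_OPEN,np.ones((3,3),np.uint8))
    return k
def comps(k,amin=20):
    n,l,st,ce=cv2.connectedComponentsWithStats(k)
    return [(st[i],ce[i],l==i) for i in range(1,n) if st[i][4]>=amin]
E
python3 - <<'E'
from meas import *
t=pickle.load(open("top0.pkl","rb"));s=pickle.load(open("side0.pkl","rb"))
# cartridge outline top view: everything not dark
def outline(c,box,thr=70):
    x0,x1,y0,y1=box
    g=c["color"].max(2);m=np.zeros_like(g);m[y0:y1,x0:x1]=(g[y0:y1,x0:x1]>thr)*255
    m=cv2.morphologyEx(m,cv2.MORPH_CLOSE,np.ones((5,5),np.uint8))
    cs=max(cv2.findContours(m,cv2.RETR_EXTERNAL,cv2.CHAIN_APPROX_NONE)[0],key=cv2.contourArea);return cs[:,0]
def rect(P,name):
    (c,wh,a)=cv2.minAreaRect(P[:,:2].astype(np.float32));b=cv2.boxPoints((c,wh,a))
    e=b[1]-b[0],b[2]-b[1];L=max(e,key=np.linalg.norm);L=L*np.sign(L[0]);print(name,np.array(c),np.array(wh),"yaw",np.degrees(np.arctan2(L[1],L[0])))
k=outline(t,(218,253,125,200));rect(plane(t,k,.03),"cart")
k=outline(t,(310,345,115,190));rect(plane(t,k,.03),"spent")
k=outline(t,(254,302,119,200),110);P=plane(t,k,.003);rect(P,"cradle(white)")
# cap triangulation
a=comps(caps(t,(215,255,120,210)));b=comps(caps(s,(195,275,190,230)))
for i in range(2): print("cap",tri(t,a[i][1],s,b[i][1]))
# cloud fit: top points ->height
for c in(t,s):
    Pc=cloud(c);m=(Pc[...,2]>.045)&(Pc[...,2]<.08)&(Pc[...,0]>.4)&(Pc[...,0]<.7)&(abs(Pc[...,1]-.098)<.04)
    print("cart cloud",m.sum(),np.percentile(Pc[m][:,2],[50,90]),np.median(Pc[m],0))
    m=(abs(Pc[...,1]+.04)<.05)&(Pc[...,2]>.03)&(Pc[...,2]<.09)&(Pc[...,0]>.5)&(Pc[...,0]<.75)
    q=Pc[m];print("plate",m.sum(),q.min(0) if len(q) else 0,np.percentile(q,[5,50,95],axis=0))
E
```

```text
cart [0.5291 0.0998] [0.1967 0.061 ] yaw 7.01784
spent [ 0.5735 -0.2313] [0.0623 0.1971] yaw -2.5184124
cradle(white) [ 0.57   -0.0486] [0.2684 0.1398] yaw 4.9316154
cap (array([0.6134, 0.1084, 0.0294]), np.float64(0.0026419724303268556))
cap (array([0.4461, 0.0903, 0.0306]), np.float64(0.0008214181386176889))
cart cloud 714 [0.0553 0.061 ] [0.5259 0.0984 0.0553]
plate 87 [ 0.68   -0.0763  0.03  ] [[ 0.6811 -0.0711  0.0315]
 [ 0.6854 -0.0385  0.0483]
 [ 0.7031 -0.0073  0.0673]]
cart cloud 669 [0.0568 0.061 ] [0.5276 0.1122 0.0568]
plate 85 [ 0.6813 -0.0717  0.0302] [[ 0.6831 -0.065   0.0313]
 [ 0.6866 -0.0233  0.045 ]
 [ 0.7072 -0.0018  0.0685]]
```

Run:
```python
from meas import *
t=pickle.load(open("top0.pkl","rb"));s=pickle.load(open("side0.pkl","rb"))
def edge(g,p0,p1,perp,n=40,w=6):
    # sub-pixel edge points: max gradient along perp between lines
    out=[]
    for f in np.linspace(0,1,n):
        c=np.array(p0)*(1-f)+np.array(p1)*f
        ss=np.arange(-w,w+.01,.25);pts=c+ss[:,None]*np.array(perp)
        v=cv2.remap(g,pts[None,:,0].astype(np.float32),pts[None,:,1].astype(np.float32),cv2.INTER_LINEAR)[0].astype(float)
        v=cv2.GaussianBlur(v[:,None],(1,5),1)[:,0]
        d=np.abs(np.diff(v));out.append(pts[d.argmax()]+.125*np.array(perp))
    return np.array(out)
g=t["color"].max(2)
def fit(P):
    vx,vy,x,y=cv2.fitLine(P[:,:2].astype(np.float32),cv2.DIST_HUBER,0,.001,.001)[:,0]
    if abs(vx)>abs(vy):
        sg=np.sign(vx);vx*=sg;vy*=sg
    return np.array([vx,vy]),np.array([x,y])
L=fit(plane(t,edge(g,(256.5,128),(260.8,185),(1,0)),0.0))
R=fit(plane(t,edge(g,(293.5,128),(297.5,182),(1,0)),0.0))
N=fit(plane(t,edge(g,(264,192),(294,190),(0,1),w=5),.005))
for n,l in zip("LRN",(L,R,N)):print(n,l[0],l[1],np.degrees(np.arctan2(l[0][1],l[0][0])))
yaw=np.mean([np.arctan2(l[0][1],l[0][0]) for l in(L,R)]);u=np.array([np.cos(yaw),np.sin(yaw)]);v=np.array([-u[1],u[0]])
print("yaw",np.degrees(yaw),"v of L,R",L[1]@v,R[1]@v,"near u",N[1]@u)
mid=u*(N[1]@u+.125)+v*(L[1]@v+R[1]@v)/2
print("mid",mid,"seat",mid+.025*u,"plate",mid+.12*u)
# V dark lips
cart=np.array([.5295,.0995]);d=cart-mid;print("cart rel cradle",d@u,d@v)
# plate near face from clouds
for c in(t,s):
    Pc=cloud(c).reshape(-1,3);q=Pc[:,:2]-mid
    m=(Pc[:,2]>.03)&(Pc[:,2]<.09)&(abs(q@v)<.045)&(q@u>.08)&(q@u<.17);print("plate u",np.percentile(q[m]@u,[2,10,50,90]),"v",np.percentile(q[m]@v,[2,98]))
```

```text
L [0.9962 0.0876] [0.5553 0.0187] 5.025113
R [0.9968 0.0798] [ 0.5838 -0.1174] 4.579212
N [ 0.0875 -0.9962] [ 0.4363 -0.0501] -84.97879
yaw 4.802162 v of L,R -0.027848806 -0.16584432 near u 0.43059188
mid [ 0.5617 -0.05  ] seat [ 0.5867 -0.0479] plate [ 0.6813 -0.0399]
cart rel cradle -0.019620916488218662 0.15166995674950895
plate u [0.1211 0.1216 0.1233 0.1371] v [-0.0362  0.0341]
plate u [0.1232 0.1237 0.1262 0.1439] v [-0.0325  0.0391]
```

Request:
servo_tool(targets=[{"dp": [0,0,-0.04],"rotation": [0,0,0],"grip": 1},{"dp": [-0.02,-0.015,-0.07],"rotation": [0,0,5],"grip": 1},{"dp": [-0.055,-0.038,-0.07],"rotation": [0,0,10],"grip": 1},{"dp": [-0.09,-0.062,-0.07],"rotation": [0,0,15],"grip": 1},{"dp": [-0.125,-0.087,-0.07],"rotation": [0,0,20],"grip": 1},{"dp": [-0.16,-0.111,-0.07],"rotation": [0,0,25],"grip": 1},{"dp": [-0.195,-0.136,-0.07],"rotation": [0,0,30],"grip": 1},{"dp": [-0.23,-0.16,-0.07],"rotation": [0,0,35],"grip": 1},{"dp": [-0.265,-0.184,-0.07],"rotation": [0,0,40],"grip": 1},{"dp": [-0.3,-0.209,-0.07],"rotation": [0,0,45],"grip": 1},{"dp": [-0.335,-0.233,-0.07],"rotation": [0,0,50],"grip": 1},{"dp": [-0.37,-0.257,-0.07],"rotation": [0,0,55],"grip": 1},{"dp": [-0.405,-0.282,-0.06],"rotation": [0,0,60],"grip": 1},{"dp": [-0.43,-0.3,-0.04],"rotation": [0,0,64],"grip": 1},{"dp": [-0.45,-0.313,-0.02],"rotation": [0,0,66.8],"grip": 1},{"dp": [-0.45,-0.313,0],"rotation": [0,0,66.8],"grip": 1},{"dp": [-0.45,-0.313,0.02],"rotation": [0,0,66.8],"grip": 1},{"dp": [-0.45,-0.313,0.05],"rotation": [0,0,66.8],"grip": 1},{"dp": [-0.45,-0.313,0.08],"rotation": [0,0,66.8],"grip": 1},{"dp": [-0.45,-0.313,0.08],"rotation": [0,0,66.8],"grip": 1}])

```text
time: 1.77
position: [0.5168, 0.1693, 0.1463]
tcp_rot: [-0.002, 0.665, 0.747, -0.004]
force: [-1.5, -1.2, -0.7]
grip_width: 0.0853
```

```bash
cat > snap.py <<'E'
import sys
from station import *
from meas import *
n=sys.argv[1]
S=read_state();q=S["tcp_rot"];w,x,y,z=q
print("t",round(S["time"],2),"pos",S["position"],"yaw_y",np.degrees(np.arctan2(1-2*(x*x+z*z),2*(x*y-w*z))),"F",S["force"],"g",S["grip_width"])
for c in ("top","side"):
    C=camera(c);pickle.dump(C,open(f"{c}{n}.pkl","wb"))
    box=(130,200,250,110) if 0 else None
    im=C["color"][85:225,180:345] if c=="top" else C["color"][120:245,150:330]
    globals()[c]=cv2.resize(im,(400,340) if c=="top" else (400,278),interpolation=cv2.INTER_CUBIC)
o=np.zeros((340,800,3),np.uint8);o[:,:400]=top;o[:278,400:]=side
cv2.imwrite(f"pics/s{n}.png",o)
E
python3 snap.py 1
```

```text
t 1.77 pos [0.5168 0.1693 0.1463] yaw_y 6.5979456040794275 F [-1.5088 -1.2262 -0.701 ] g 0.08528949716181551
```

View pics/s1.png

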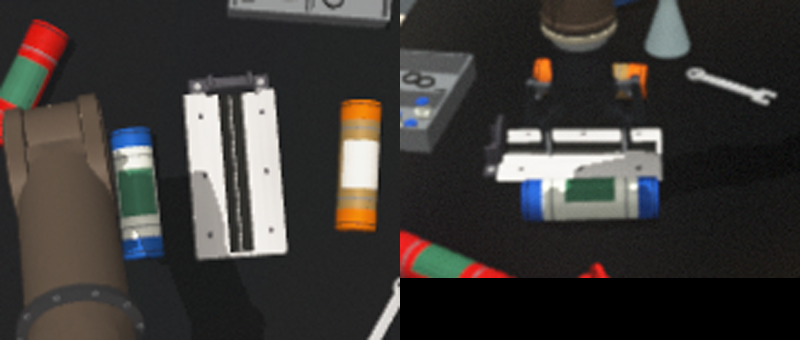

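Request:
servo_tool(targets=[{"dp": [0,0,0.02],"rotation": [0,0,0],"grip": 1},{"dp": [0,0,0.04],"rotation": [0,0,0],"grip": 1},{"dp": [0,0,0.06],"rotation": [0,0,0],"grip": 1},{"dp": [0,0,0.08],"rotation": [0,0,0],"grip": 1},{"dp": [0,0,0.1],"rotation": [0,0,0],"grip": 1},{"dp": [0,0,0.115],"rotation": [0,0,0],"grip": 1},{"dp": [0,0,0.125],"rotation": [0,0,0],"grip": 1},{"dp": [0,0,0.132],"rotation": [0,0,0],"grip": 1},{"dp": [0,0,0.132],"rotation": [0,0,0],"grip": 1},{"dp": [0,0,0.132],"rotation": [0,0,0],"grip": 1}])

```text
time: 2.7
position: [0.5211, 0.1707, 0.0202]
tcp_rot: [0.0, 0.665, 0.747, 0.001]
force: [0.2, 0.6, 0.7]
grip_width: 0.0857
```

```bash
python3 snap.py 2
```

```text
t 2.7 pos [0.5211 0.1707 0.0202] yaw_y 6.591333873785151 F [0.2279 0.5611 0.6513] g 0.08566296335823058
```

View pics/s2.png

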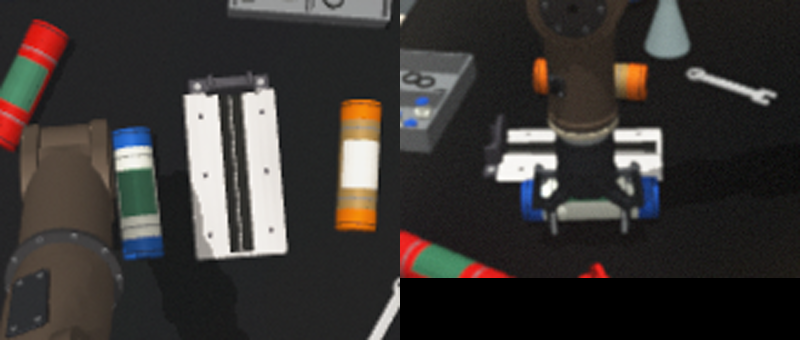

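Request:
servo_tool(targets=[{"dp": [-0.005,0,0.004],"rotation": [0,0,0],"grip": 1},{"dp": [-0.01,0,0.006],"rotation": [0,0,0],"grip": 1},{"dp": [-0.015,0,0.006],"rotation": [0,0,0],"grip": 1},{"dp": [-0.019,0,0.006],"rotation": [0,0,0],"grip": 1},{"dp": [-0.022,0,0.006],"rotation": [0,0,0],"grip": 1},{"dp": [-0.025,0,0.006],"rotation": [0,0,0],"grip": 1},{"dp": [-0.028,0,0.006],"rotation": [0,0,0],"grip": 1},{"dp": [-0.031,0,0.006],"rotation": [0,0,0],"grip": 1},{"dp": [-0.034,0,0.006],"rotation": [0,0,0],"grip": 1},{"dp": [-0.037,0,0.006],"rotation": [0,0,0],"grip": 1},{"dp": [-0.04,0,0.006],"rotation": [0,0,0],"grip": 1},{"dp": [-0.043,0,0.006],"rotation": [0,0,0],"grip": 1},{"dp": [-0.046,0,0.006],"rotation": [0,0,0],"grip": 1},{"dp": [-0.049,0,0.006],"rotation": [0,0,0.2],"grip": 1},{"dp": [-0.052,0,0.006],"rotation": [0,0,0.4],"grip": 1}])

```text
time: 4.05
position: [0.5264, 0.1184, 0.0133]
tcp_rot: [-0.0, 0.668, 0.744, 0.0]
force: [-0.1, -0.4, 0.2]
grip_width: 0.0855
```

```bash
python3 snap.py 3
```

```text
t 4.05 pos [0.5264 0.1184 0.0133] yaw_y 6.173780963513077 F [-0.107  -0.4482  0.1612] g 0.08546606343497357
```

View pics/s3.png

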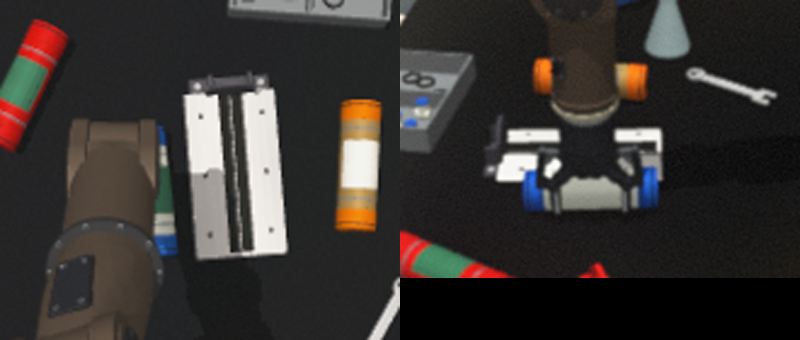

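Request:
servo_tool(targets=[{"dp": [-0.003,0,0],"rotation": [0,0,0.1],"grip": 1},{"dp": [-0.006,0,0],"rotation": [0,0,0.2],"grip": 1},{"dp": [-0.009,0,0],"rotation": [0,0,0.3],"grip": 1},{"dp": [-0.012,0,0],"rotation": [0,0,0.4],"grip": 1},{"dp": [-0.015,0,0],"rotation": [0,0,0.5],"grip": 1},{"dp": [-0.018,0,0],"rotation": [0,0,0.6],"grip": 1},{"dp": [-0.021,0,0],"rotation": [0,0,0.7],"grip": 1},{"dp": [-0.024,0,0],"rotation": [0,0,0.8],"grip": 1},{"dp": [-0.027,0,0],"rotation": [0,0,0.9],"grip": 1},{"dp": [-0.03,0,0],"rotation": [0,0,1],"grip": 1},{"dp": [-0.033,0,0],"rotation": [0,0,1.1],"grip": 1},{"dp": [-0.036,0,0],"rotation": [0,0,1.2],"grip": 1},{"dp": [-0.039,0,0],"rotation": [0,0,1.3],"grip": 1},{"dp": [-0.042,0,0],"rotation": [0,0,1.4],"grip": 1},{"dp": [-0.045,0,0],"rotation": [0,0,1.4],"grip": 1},{"dp": [-0.048,0,0],"rotation": [0,0,1.4],"grip": 1},{"dp": [-0.051,0,0],"rotation": [0,0,1.4],"grip": 1}])

```text
time: 5.57
position: [0.5319, 0.0677, 0.0133]
tcp_rot: [0.0, 0.677, 0.736, 0.0]
force: [-0.4, -0.2, 0.9]
grip_width: 0.0853
```

```bash
python3 snap.py 4
```

```text
t 5.57 pos [0.5319 0.0677 0.0133] yaw_y 4.793061680441312 F [-0.4454 -0.2144  0.8511] g 0.08531907563620172
```

View pics/s4.png

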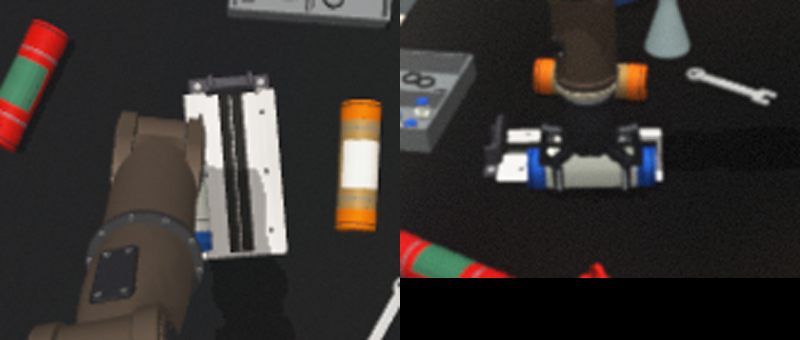

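Request:
servo_tool(targets=[{"dp": [-0.0025,0,0],"rotation": [0,0,0],"grip": 1},{"dp": [-0.005,0,0],"rotation": [0,0,0],"grip": 1},{"dp": [-0.0075,0,0],"rotation": [0,0,0],"grip": 1},{"dp": [-0.01,0,0],"rotation": [0,0,0],"grip": 1},{"dp": [-0.0125,0,-0.001],"rotation": [0,0,0],"grip": 1},{"dp": [-0.015,0,-0.002],"rotation": [0,0,0],"grip": 1},{"dp": [-0.0175,0,-0.003],"rotation": [0,0,0],"grip": 1},{"dp": [-0.02,0,-0.004],"rotation": [0,0,0],"grip": 1},{"dp": [-0.0225,0,-0.005],"rotation": [0,0,0],"grip": 1},{"dp": [-0.025,0,-0.006],"rotation": [0,0,0],"grip": 1},{"dp": [-0.0275,0,-0.007],"rotation": [0,0,0],"grip": 1},{"dp": [-0.03,0,-0.007],"rotation": [0,0,0],"grip": 1}])

```text
time: 6.67
position: [0.5349, 0.0396, 0.0209]
tcp_rot: [-0.0, 0.676, 0.736, 0.001]
force: [-0.2, 5.7, 3.7]
grip_width: 0.0854
```

```bash
python3 snap.py 5
```

```text
t 6.67 pos [0.5349 0.0396 0.0209] yaw_y 4.86659596263268 F [-0.1631  5.7387  3.6698] g 0.0853916738018571
```

View pics/s5.png

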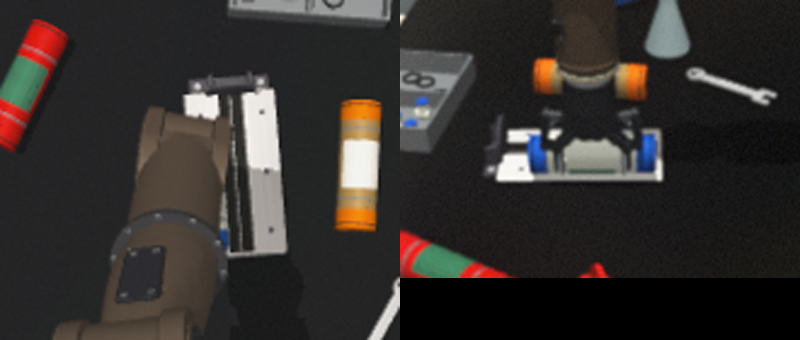

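Request:
servo_tool(targets=[{"dp": [-0.0025,0,0],"rotation": [0,0,0],"grip": 1},{"dp": [-0.005,0,0],"rotation": [0,0,0],"grip": 1},{"dp": [-0.0075,0,0],"rotation": [0,0,0],"grip": 1},{"dp": [-0.01,0,0],"rotation": [0,0,0],"grip": 1},{"dp": [-0.0125,0,-0.001],"rotation": [0,0,0],"grip": 1},{"dp": [-0.015,0,-0.001],"rotation": [0,0,0],"grip": 1}])

```text
time: 7.27
position: [0.5357, 0.0232, 0.0215]
tcp_rot: [-0.0, 0.677, 0.736, 0.0]
force: [-0.1, 4.2, 2.4]
grip_width: 0.0852
```

```bash
python3 snap.py 6
```

```text
t 7.27 pos [0.5357 0.0232 0.0215] yaw_y 4.808253124970778 F [-0.0904  4.1894  2.3834] g 0.08521819553744522
```

View pics/s6.png

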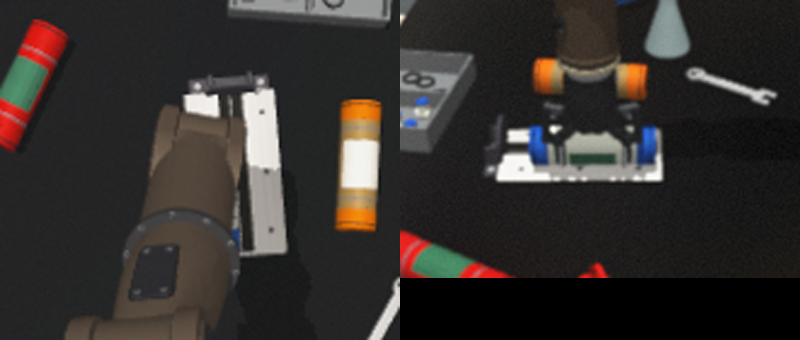

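Request:
servo_tool(targets=[{"dp": [-0.002,0,0],"rotation": [0,0,0],"grip": 1},{"dp": [-0.004,0,0],"rotation": [0,0,0],"grip": 1},{"dp": [-0.006,0,0],"rotation": [0,0,0],"grip": 1},{"dp": [-0.008,0,0],"rotation": [0,0,0],"grip": 1},{"dp": [-0.0095,0,0],"rotation": [0,0,0],"grip": 1},{"dp": [-0.011,0,0],"rotation": [0,0,0],"grip": 1},{"dp": [-0.0125,0,0],"rotation": [0,0,0],"grip": 1},{"dp": [-0.014,0,0],"rotation": [0,0,0],"grip": 1},{"dp": [-0.0155,0,0],"rotation": [0,0,0],"grip": 1},{"dp": [-0.017,0,-0.001],"rotation": [0,0,0],"grip": 1},{"dp": [-0.0185,0,-0.001],"rotation": [0,0,0],"grip": 1}])

```text
time: 8.28
position: [0.5371, 0.0042, 0.0224]
tcp_rot: [0.0, 0.677, 0.736, -0.0]
force: [1.4, 0.8, -0.1]
grip_width: 0.0853
```

```bash
python3 snap.py 7
```

```text
t 8.28 pos [0.5371 0.0042 0.0224] yaw_y 4.766960777218572 F [ 1.3809  0.8394 -0.0738] g 0.08534409102964265
```

View pics/s7.png

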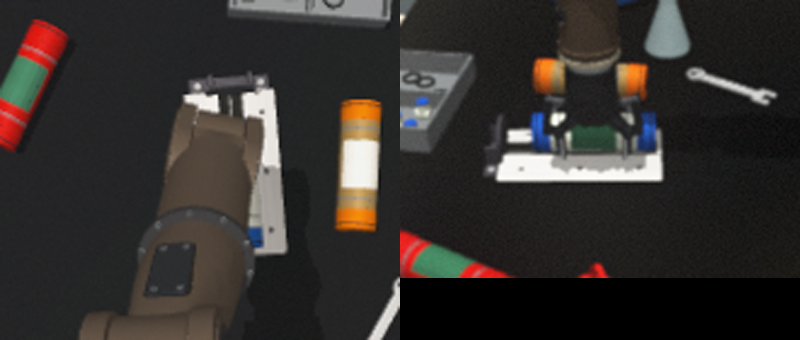

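Request:
servo_tool(targets=[{"dp": [0.005,0,-0.001],"rotation": [0,0,0],"grip": 1},{"dp": [0.015,0,-0.002],"rotation": [0,0,0],"grip": 1},{"dp": [0.03,0,-0.004],"rotation": [0,0,0],"grip": 1},{"dp": [0.045,0,-0.01],"rotation": [0,0,0],"grip": 1},{"dp": [0.06,0,-0.03],"rotation": [0,0,0],"grip": 1},{"dp": [0.075,0,-0.06],"rotation": [0,0,0],"grip": 1},{"dp": [0.09,0,-0.09],"rotation": [0,0,0],"grip": 1},{"dp": [0.105,0,-0.11],"rotation": [0,0,0],"grip": 0.5},{"dp": [0.12,0,-0.12],"rotation": [0,0,0],"grip": 0},{"dp": [0.12,0,-0.12],"rotation": [0,0,0],"grip": 0},{"dp": [0.12,0,-0.12],"rotation": [0,0,0],"grip": 0}])

```text
time: 9.3
position: [0.5269, 0.1261, 0.1426]
tcp_rot: [0.0, 0.676, 0.737, 0.001]
force: [0.2, 0.2, 0.1]
grip_width: 0.0385
```

```bash
python3 snap.py 8
cat > loc.py <<'E'
import sys
from meas import *
n=sys.argv[1];t=pickle.load(open(f"top{n}.pkl","rb"));s=pickle.load(open(f"side{n}.pkl","rb"))
mid=np.array([.5617,-.05]);a=np.radians(4.8);u=np.array([np.cos(a),np.sin(a)]);v=np.array([-u[1],u[0]])
A=comps(caps(t,(240,305,105,215)),10);B=comps(caps(s,(185,285,160,215)),10)
A=sorted(A,key=lambda q:q[1][1]);B=sorted(B,key=lambda q:q[1][0])
for q in A:
    P=plane(t,q[1],.06);d=P[0,:2]-mid;print("top cap",q[0],q[1],"u,v@z=.06",d@u,d@v)
for q in B:print("side cap",q[0],q[1])
if len(A)==2==len(B):
    pts=[]
    for i in(0,1):
        p,e=tri(t,A[i][1],s,B[i][1]);d=p[:2]-mid;pts.append((d@u,d@v));print("tri",p,e,"u,v",d@u,d@v)
for c in(t,s):
    Pc=cloud(c).reshape(-1,3);q=Pc[:,:2]-mid
    m=(Pc[:,2]>.045)&(Pc[:,2]<.085)&(abs(q@v)<.035)&(q@u>-.17)&(q@u<.116)
    U=q[m]@u;V=q[m]@v;print("cloud u",np.percentile(U,[1,99]),"v",np.percentile(V,[2,50,98]),"zmax",np.percentile(Pc[m][:,2],[95]))
    far=U>np.median(U);print(" v far/near",np.median(V[far]),np.median(V[~far]))
E
python3 loc.py 8
```

```text
t 9.3 pos [0.5269 0.1261 0.1426] yaw_y 4.972304014008149 F [0.1958 0.2363 0.1193] g 0.03854250050728686
top cap [269 133  15   9 110] [275.8727 137.2   ] u,v@z=.06 0.061046118364487464 0.0030783250251706163
top cap [272 179  16   9 129] [279.7364 183.0543] u,v@z=.06 -0.10263725596116469 0.0018931565712352817
side cap [209 172   8  17 128] [212.7109 179.7812]
side cap [257 171   8  18 132] [260.2803 179.4167]
tri [ 0.627  -0.0431  0.0412] 0.0026506188181612774 u,v 0.0656161513829686 0.0014568513510346136
tri [ 0.4625 -0.0582  0.0409] 0.0038151092176928495 u,v -0.09949044206155161 0.00011017362169081175
cloud u [-0.1128  0.0734] v [-0.0264  0.001   0.0268] zmax [0.0676]
 v far/near 0.000910756515821636 0.0010908957746085315
cloud u [-0.1105  0.0763] v [-0.0116  0.0181  0.031 ] zmax [0.0675]
 v far/near 0.018601943906905456 0.01707240954028386
```

View pics/s8.png

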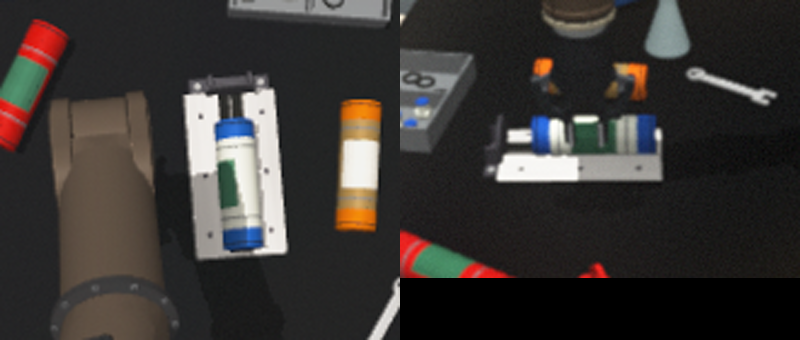

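Request:
servo_tool(targets=[{"dp": [-0.005,-0.02,0],"rotation": [0,0,0],"grip": 0},{"dp": [-0.02,-0.045,0],"rotation": [0,0,0],"grip": 0},{"dp": [-0.04,-0.07,0],"rotation": [0,0,0],"grip": 0},{"dp": [-0.065,-0.1,0],"rotation": [0,0,0],"grip": 0},{"dp": [-0.09,-0.125,0],"rotation": [0,0,0],"grip": 0},{"dp": [-0.115,-0.14,0],"rotation": [0,0,0],"grip": 0},{"dp": [-0.14,-0.148,0],"rotation": [0,0,0],"grip": 0},{"dp": [-0.16,-0.1485,0],"rotation": [0,0,0],"grip": 0},{"dp": [-0.178,-0.1485,0],"rotation": [0,0,0],"grip": 0},{"dp": [-0.178,-0.1485,0.02],"rotation": [0,0,0],"grip": 0},{"dp": [-0.178,-0.1485,0.04],"rotation": [0,0,0],"grip": 0},{"dp": [-0.178,-0.1485,0.04],"rotation": [0,0,0],"grip": 0},{"dp": [-0.178,-0.1485,0.04],"rotation": [0,0,0],"grip": 0}])

```text
time: 10.48
position: [0.3924, -0.0663, 0.1015]
tcp_rot: [-0.001, 0.678, 0.735, -0.002]
force: [-0.6, 0.3, 0.7]
grip_width: -0.0002
```

```bash
python3 snap.py 9
python3 - <<'E'
from station import *
from meas import *
mid=np.array([.5617,-.05]);a=np.radians(4.8);u=np.array([np.cos(a),np.sin(a)]);v=np.array([-u[1],u[0]])
d=read_state()["position"][:2]-mid;print(d@u,d@v)
E
```

```text
t 10.48 pos [ 0.3924 -0.0663  0.1015] yaw_y 4.672572727128835 F [-0.6261  0.281   0.7264] g -0.0001545698523416934
-0.16857031667007466 -0.0017423308918560118
```

View pics/s9.png

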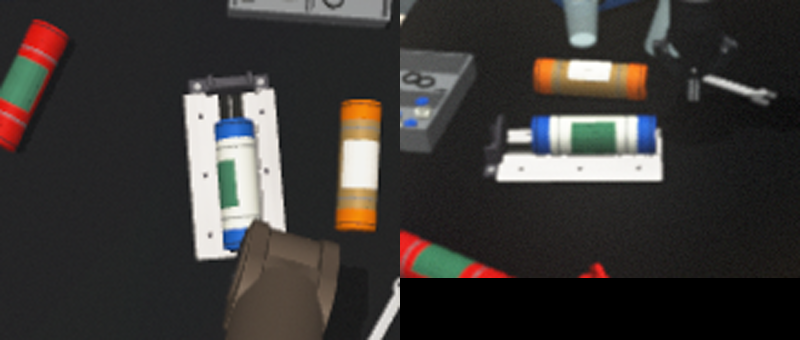

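Request:
servo_tool(targets=[{"dp": [0,0,0.02],"rotation": [0,0,0],"grip": 0},{"dp": [0,0,0.04],"rotation": [0,0,0],"grip": 0},{"dp": [0,0,0.06],"rotation": [0,0,0],"grip": 0},{"dp": [0,0,0.072],"rotation": [0,0,0],"grip": 0},{"dp": [0.001,0,0.078],"rotation": [0,0,0],"grip": 0},{"dp": [0.001,0.005,0.078],"rotation": [0,0,0],"grip": 0},{"dp": [0.001,0.01,0.078],"rotation": [0,0,0],"grip": 0},{"dp": [0.001,0.015,0.078],"rotation": [0,0,0],"grip": 0},{"dp": [0.001,0.02,0.078],"rotation": [0,0,0],"grip": 0},{"dp": [0.001,0.023,0.078],"rotation": [0,0,0],"grip": 0},{"dp": [0.001,0.025,0.078],"rotation": [0,0,0],"grip": 0}])

```text
time: 11.5
position: [0.42, -0.0622, 0.0248]
tcp_rot: [0.0, 0.677, 0.736, 0.0]
force: [-0.3, -0.6, 0.5]
grip_width: -0.0002
```

```bash
python3 snap.py 10
```

```text
t 11.5 pos [ 0.42   -0.0622  0.0248] yaw_y 4.818361041269761 F [-0.2877 -0.587   0.4647] g -0.00016874340548178517
```

View pics/s10.png

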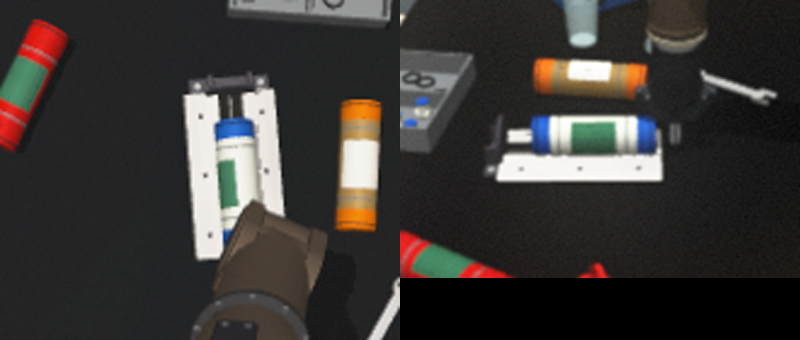

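Request:
servo_tool(targets=[{"dp": [0,0.003,0],"rotation": [0,0,0],"grip": 0},{"dp": [0,0.006,0],"rotation": [0,0,0],"grip": 0},{"dp": [0,0.009,0],"rotation": [0,0,0],"grip": 0},{"dp": [0,0.012,0],"rotation": [0,0,0],"grip": 0},{"dp": [0,0.015,0],"rotation": [0,0,0],"grip": 0},{"dp": [0,0.018,0],"rotation": [0,0,0],"grip": 0},{"dp": [0,0.021,0],"rotation": [0,0,0],"grip": 0},{"dp": [0,0.024,0],"rotation": [0,0,0],"grip": 0},{"dp": [0,0.027,0],"rotation": [0,0,0],"grip": 0},{"dp": [0,0.03,0],"rotation": [0,0,0],"grip": 0}])

```text
time: 12.43
position: [0.449, -0.0598, 0.0243]
tcp_rot: [-0.0, 0.677, 0.736, -0.0]
force: [-2.7, -0.6, 3.5]
grip_width: 0.0003
```

```bash
python3 snap.py 11; python3 loc.py 11
```

```text
t 12.43 pos [ 0.449  -0.0598  0.0243] yaw_y 4.795120738285172 F [-2.6887 -0.6221  3.5146] g 0.0003327896953828065
top cap [268 128  16   9 118] [275.4492 131.9492] u,v@z=.06 0.07988057601257958 0.003147832984161152
side cap [203 172   8  17 123] [206.8455 179.6504]
side cap [251 172   8  16 109] [254.6239 179.8624]
cloud u [-0.0527  0.093 ] v [-0.0261  0.0048  0.0263] zmax [0.068]
 v far/near 0.0008798416633670146 0.00839346640333212
cloud u [-0.1412  0.0942] v [-0.0138  0.0146  0.0305] zmax [0.0797]
 v far/near 0.018133645544659845 0.012576420967780524
```

View pics/s11.png

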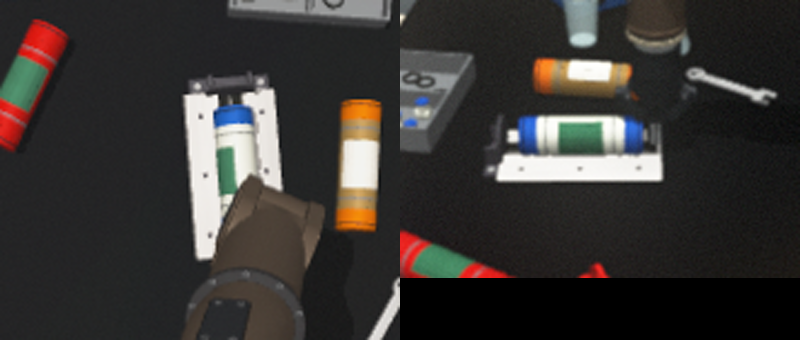

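Request:
servo_tool(targets=[{"dp": [0,0.0025,0],"rotation": [0,0,0],"grip": 0},{"dp": [0,0.005,0],"rotation": [0,0,0],"grip": 0},{"dp": [0,0.0075,0],"rotation": [0,0,0],"grip": 0},{"dp": [0,0.01,0],"rotation": [0,0,0],"grip": 0},{"dp": [0,0.0125,0],"rotation": [0,0,0],"grip": 0},{"dp": [0,0.015,0],"rotation": [0,0,0],"grip": 0},{"dp": [0,0.0165,0],"rotation": [0,0,0],"grip": 0},{"dp": [0,0.018,0],"rotation": [0,0,0],"grip": 0},{"dp": [0,0.0195,0],"rotation": [0,0,0],"grip": 0},{"dp": [0,0.021,0],"rotation": [0,0,0],"grip": 0}])

```text
time: 13.37
position: [0.4697, -0.0581, 0.0243]
tcp_rot: [-0.0, 0.677, 0.736, -0.0]
force: [-3.5, -0.1, 2.2]
grip_width: 0.0002
```

```bash
python3 snap.py 12; python3 loc.py 12
```

```text
t 13.37 pos [ 0.4697 -0.0581  0.0243] yaw_y 4.790679832218295 F [-3.5106 -0.0708  2.1901] g 0.00023680356336871626
top cap [268 122  16   9 122] [275.2623 125.9426] u,v@z=.06 0.10137450036372166 0.0021711446751009533
side cap [197 172   8  17 129] [200.6434 179.7132]
side cap [245 172   9  16 114] [248.6754 179.693 ]
cloud u [-0.0258  0.1142] v [-0.0254  0.0047  0.0263] zmax [0.0677]
 v far/near 0.0012105271441327555 0.008510561472784508
cloud u [-0.1208  0.1136] v [-0.0122  0.0147  0.0306] zmax [0.0799]
 v far/near 0.01809898185654773 0.012366070787981897
```

View pics/s12.png

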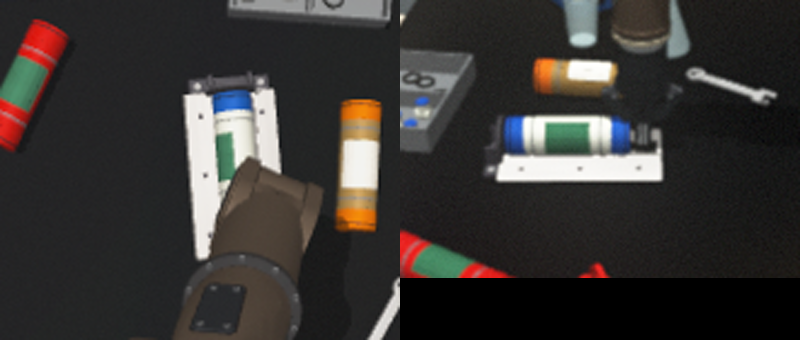

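Roughly 4 mm left. I'll go in 1 mm rows and read the force after each short call.

Request:
servo_tool(targets=[{"dp": [0,0.001,0],"rotation": [0,0,0],"grip": 0},{"dp": [0,0.002,0],"rotation": [0,0,0],"grip": 0},{"dp": [0,0.003,0],"rotation": [0,0,0],"grip": 0},{"dp": [0,0.003,0],"rotation": [0,0,0],"grip": 0}])

```text
time: 13.8
position: [0.4729, -0.0579, 0.0243]
tcp_rot: [0.0, 0.677, 0.736, 0.0]
force: [-2.8, -0.1, 1.6]
grip_width: -0.0001
```

Request:
servo_tool(targets=[{"dp": [0,0.001,0],"rotation": [0,0,0],"grip": 0},{"dp": [0,0.0015,0],"rotation": [0,0,0],"grip": 0},{"dp": [0,0.0015,0],"rotation": [0,0,0],"grip": 0}])

```text
time: 14.05
position: [0.4743, -0.0577, 0.0243]
tcp_rot: [0.0, 0.677, 0.736, 0.0]
force: [-2.9, -0.6, 2.7]
grip_width: 0.0003
```

Request:
servo_tool(targets=[{"dp": [0,0.0005,0],"rotation": [0,0,0],"grip": 0},{"dp": [0,0.001,0],"rotation": [0,0,0],"grip": 0},{"dp": [0,0.001,0],"rotation": [0,0,0],"grip": 0}])

```text
time: 14.3
position: [0.4753, -0.0577, 0.0243]
tcp_rot: [0.0, 0.677, 0.736, 0.0]
force: [-2.4, -0.2, 2.9]
grip_width: 0.0
```

Request:
servo_tool(targets=[{"dp": [0,0.0005,0],"rotation": [0,0,0],"grip": 0},{"dp": [0,0.001,0],"rotation": [0,0,0],"grip": 0},{"dp": [0,0.001,0],"rotation": [0,0,0],"grip": 0}])

```text
time: 14.55
position: [0.4763, -0.0576, 0.0243]
tcp_rot: [0.0, 0.677, 0.736, 0.0]
force: [-2.5, -0.1, 2.9]
grip_width: 0.0006
```

Request:
servo_tool(targets=[{"dp": [0,0.0005,0],"rotation": [0,0,0],"grip": 0},{"dp": [0,0.001,0],"rotation": [0,0,0],"grip": 0},{"dp": [0,0.001,0],"rotation": [0,0,0],"grip": 0}])

```text
time: 14.8
position: [0.4764, -0.0575, 0.0242]
tcp_rot: [-0.001, 0.677, 0.736, -0.0]
force: [-6.0, -0.4, 4.0]
grip_width: -0.0003
```

Request:
servo_tool(targets=[{"dp": [0,0.0005,0],"rotation": [0,0,0],"grip": 0},{"dp": [0,0.001,0],"rotation": [0,0,0],"grip": 0},{"dp": [0,0.001,0],"rotation": [0,0,0],"grip": 0}])

```text
time: 15.05
position: [0.4764, -0.0575, 0.0241]
tcp_rot: [-0.001, 0.677, 0.736, -0.001]
force: [-10.2, -0.6, 8.1]
grip_width: 0.0
```

```bash
python3 snap.py 13; python3 loc.py 13
```

```text
t 15.05 pos [ 0.4764 -0.0575  0.0241] yaw_y 4.766236605456577 F [-10.2326  -0.5594   8.0633] g 4.364637221453901e-05
top cap [268 121  15   8 109] [274.8716 124.2752] u,v@z=.06 0.10743152853579385 0.0031024545090671428
side cap [195 172   9  17 131] [198.8015 180.0763]
side cap [244 172   8  16 110] [247.1    180.0909]
cloud u [-0.0213  0.1147] v [-0.0257  0.0057  0.0265] zmax [0.0678]
 v far/near 0.00117142782820065 0.010279265970733207
cloud u [-0.1163  0.1137] v [-0.0112  0.0147  0.0306] zmax [0.081]
 v far/near 0.017952763302029655 0.012509673860851658
```

View pics/s13.png

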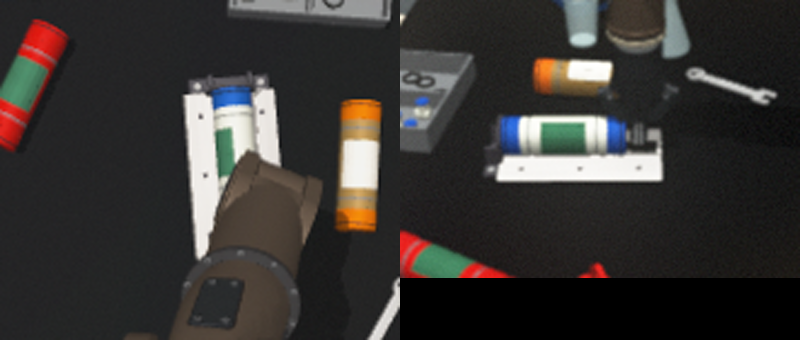

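Request:
servo_tool(targets=[{"dp": [0,-0.002,0],"rotation": [0,0,0],"grip": 0},{"dp": [0,-0.005,0],"rotation": [0,0,0],"grip": 0},{"dp": [0,-0.01,0],"rotation": [0,0,0],"grip": 0},{"dp": [0,-0.02,0],"rotation": [0,0,0],"grip": 0},{"dp": [0,-0.035,0],"rotation": [0,0,0],"grip": 0},{"dp": [0,-0.05,0],"rotation": [0,0,0],"grip": 0},{"dp": [0,-0.065,-0.01],"rotation": [0,0,0],"grip": 0},{"dp": [0,-0.075,-0.03],"rotation": [0,0,0],"grip": 0},{"dp": [0,-0.08,-0.06],"rotation": [0,0,0],"grip": 0},{"dp": [0,-0.08,-0.09],"rotation": [0,0,0],"grip": 0},{"dp": [0,-0.08,-0.12],"rotation": [0,0,0],"grip": 0},{"dp": [0,-0.08,-0.15],"rotation": [0,0,0],"grip": 0},{"dp": [0,-0.08,-0.15],"rotation": [0,0,0],"grip": 0},{"dp": [0.03,-0.08,-0.15],"rotation": [0,0,0],"grip": 0},{"dp": [0.06,-0.08,-0.15],"rotation": [0,0,0],"grip": 0},{"dp": [0.09,-0.08,-0.15],"rotation": [0,0,0],"grip": 0},{"dp": [0.12,-0.08,-0.15],"rotation": [0,0,0],"grip": 0},{"dp": [0.14,-0.08,-0.15],"rotation": [0,0,0],"grip": 0},{"dp": [0.14,-0.08,-0.15],"rotation": [0,0,0],"grip": 0},{"dp": [0.14,-0.08,-0.15],"rotation": [0,0,0],"grip": 0}])

```text
time: 16.82
position: [0.386, 0.0761, 0.1739]
tcp_rot: [-0.0, 0.676, 0.737, -0.0]
force: [0.2, 0.1, -0.5]
grip_width: 0.0001
```

```bash
python3 snap.py 14; python3 loc.py 14
python3 - <<'E'
from meas import *
a=pickle.load(open("top0.pkl","rb"));b=pickle.load(open("top14.pkl","rb"))
def o(c):
    h=cv2.cvtColor(c["color"],cv2.COLOR_BGR2HSV)
    for box,lo,hi in(((310,345,115,190),(5,100,100),(22,255,255)),((165,215,85,155),(172,100,80),(180,255,255)),((155,178,203,226),(22,150,120),(34,255,255))):
        m=cv2.inRange(h,lo,hi)[box[2]:box[3],box[0]:box[1]];M=cv2.moments(m,True);print(M["m10"]/M["m00"]+box[0],M["m01"]/M["m00"]+box[2],M["m00"])
o(a);print();o(b);cv2.imwrite("pics/top14f.png",b["color"])
E
```

```text
t 16.82 pos [0.386  0.0761 0.1739] yaw_y 4.957286587250437 F [ 0.2042  0.0839 -0.5345] g 0.00010605767558531267
top cap [268 121  15   8 109] [274.8716 124.2752] u,v@z=.06 0.10743152853579385 0.0031024545090671428
top cap [271 166  16   9 132] [278.697  169.9621] u,v@z=.06 -0.05607150420797462 0.002005438165776004
side cap [195 172   8  17 126] [198.7222 179.7857]
side cap [244 171   8  17 126] [247.246  179.0556]
tri [ 0.6744 -0.039   0.0414] 0.004039100422805033 u,v 0.11324104888631367 0.0015629445443803524
tri [ 0.5084 -0.054   0.043 ] 0.0019295558007752663 u,v -0.05348185751744238 0.0004667099962552174
cloud u [-0.0675  0.114 ] v [-0.026   0.001   0.0258] zmax [0.0679]
 v far/near 0.0014570611035222658 0.0005700543759437588
cloud u [-0.066   0.1138] v [-0.0134  0.0169  0.03  ] zmax [0.0679]
 v far/near 0.017475884528193875 0.0162052880990854
327.32665330661325 152.9438877755511 499.0
177.0 143.0 1.0
164.5744680851064 214.22695035460993 141.0

327.3413654618474 152.94578313253012 498.0
188.25 117.75 4.0
164.5744680851064 214.22695035460993 141.0
```

View pics/s14.png

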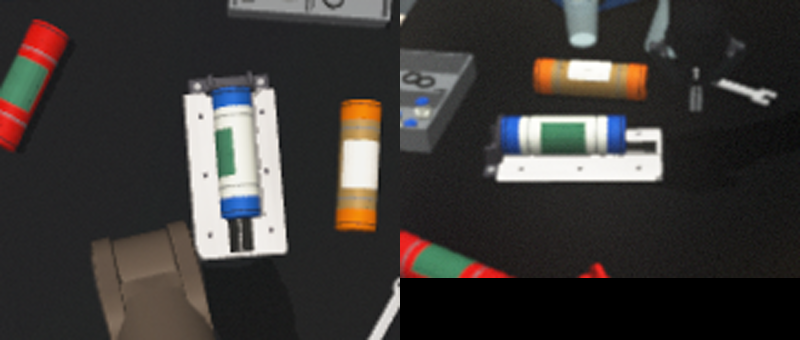

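View pics/top14f.png

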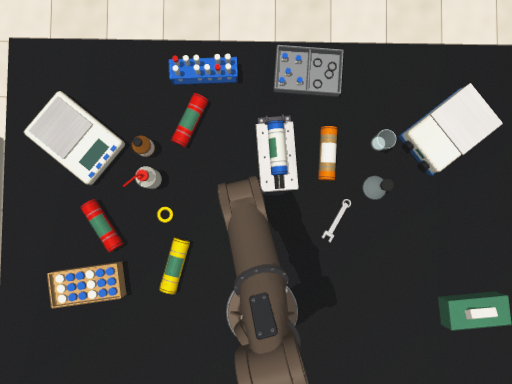

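```bash
python3 -c "
from station import *
print(finish_job())"
```

```text
the job is handed in; nothing more can be done
None
```

I rolled the blue-capped cartridge about 150 mm along the bench, up the ramp and into the V, using the sides of the two open fingertips. I then shut the gripper and pushed the cartridge's near end about 46 mm along the V to the end plate. The job was handed in at about 16.8 s, and the largest force I read was about 13 N.

**Rolling:** in the side view the green label went out of sight and came up again behind the cartridge as it should for rolling, so I saw no sign of dragging. I judged this by eye and did not measure the angle.

**Contact with the plate:** the tool stopped at x = 0.476 m while the push force rose from about 2.5 N to 10 N.

**Final position:** after I backed off, the far cap was at the same pixel as before. The cartridge lies within about 2 mm of the V's middle line and its top is at about 68 mm, against 66 mm expected.

**Everything else:** the spent cartridge and the tape are where they were to within 0.02 pixel. The other bystanders and look-alikes look unmoved in the last top picture. The red cartridge was checked by eye only, because my colour mask for it caught too few pixels.

**At the end:** the arm is clear, at 174 mm height, with no contact force.

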